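Start two of the four incubation timers

ROBOT

A 6-joint arm with a two-finger parallel gripper is mounted at the origin on a cart in front of the work surface, level with it; the furniture and walls round the work are solid. World frame = base frame: x ahead of the robot, y to its left, z up, the work surface at z = 0. Lengths are in m, angles in rad, forces in N, time in s.
With the tool pointing down it reaches from about 0.4 to 0.825 m from the base axis. Payload 7 kg.
Tool frame: the origin (TCP) lies at the very end of the fingers, on their centre line; the grasp point (between the pads) lies 19 mm behind it (arm.pinch_z is the distance from the TCP to the grasp point, in m); z points along the fingers, x is the direction in which the jaws open and shut, and the axes are right-handed (so a half turn about z gives the same grasp; the last joint's range is limited). The gripper opens to 88 mm and grips with 3 to 60 N. Pads are 19 mm wide; open, the fingers measure 130 mm over their backs; the gripper's body (78 mm by 193 mm) begins 47 mm behind the grasp point.
Start: joints at [-0.835, 0.359, 0.012, 0, -1.224, -0.288], TCP at [0.292, -0.608, 0.227] pointing down, gripper open.
Joint ranges: [-3.07, 3.07], [-1.43, 2.12], [-1.02, 1.25], [-3.03, 1.67], [-3.05, -0], [-3.03, 3.03]. Speed limits (rad/s): [2.39, 2.39, 3.01, 3.14, 3.14, 3.14].

INTERFACE

Orientations are given as a rotation vector (axis times angle).
In Python, from station import arm, cams, finish_job gives the robot as it stands.
- The arm moves only by the shell command python3 -m handwheel 'ROWS' [FORCE]. ROWS is text: rows parted by semicolons, each of 7 numbers parted by spaces: the shift along the tool's x, y, z each as a share of 150 mm, from -1 to 1, then the turn, a rotation vector about the tool's x, y, z each as a share of pi/2 rad, from -1 to 1, then the opening in per cent of the stroke, from 0 (shut) to 100 (fully open). In form: x y z ax ay az claw; .... A call has 1 to 20 rows; each row shifts and turns the commanded pose from where the row before left it, along the tool's axes as they then stand; what a row does not reach is not made up. A row lasts 1/10 s, in which the tool goes at most 50 mm and 8.59 degrees, less where a joint would pass 70% of its speed; a pose out of reach is approached as far as the arm can. A call with a number of a shift or a turn outside -1 to 1 is refused whole. A call with a gripper value outside its range is refused whole. The fingers move at their own pace and stop on an object; FORCE is the grip in N (left out, the last holds). Time passes only in rows, so rows that do not move let the fingers close. It gives the time, the measured TCP pose, the force and the opening at its end, in the units of the state.
- arm.get_obs(): the state, without advancing time (a new reading comes with each control period).
- cams.read_camera(name): name is "scene" or "top" or "wrist"; returns a dict with "image" (420x560x3 uint8, red, green, blue), "depth" (420x560 float32, m along the optical axis (not along the pixel's ray), 0 where there is no reading), "intrinsics" (3x3 intrinsics, pixels), "extrinsics" (4x4, takes a point from camera to world coordinates). Camera axes: x right, y down, z forward; pixel columns grow to the right and rows downward; lengths in m; the calibration is good to about 2 mm. A picture is of the moment at which its call begins.
- finish_job(): hands the job in, once; it reports no verdict.
The state is a dict: "time": time; "joint_pos": joint angles; "dq": joint speeds; "tau": joint torques, N m; "position": TCP position; "tcp_rot": TCP orientation; "contact_force": force on the tool from outside, world axes, zero at the start; "wrist_torque": the same for the moment, N m; "width": finger opening in m.
Only numpy, scipy, OpenCV 4.12 (cv2) and the standard library are available. Lean on these libraries where they do the work, as an engineer would, in place of code of your own. Each camera call takes 0.05 s, during which the arm holds its last target.

TASK

Two test plates have just gone in to incubate: start the timer with the green cap, then the one with the yellow cap, by pressing each cap gently all the way down with the fingertips; it stays down by itself. Leave every timer standing where it is, lift none, and do not touch the blue or the red timer or disturb the vials and the gauze roll. Finish with the hand drawn well clear above the timers.

Things in the scene. Friction and masses are not known exactly. Their poses are not given: they have to be found in the camera images.
- green_timer: loose white bench timer with the green start cap, about 0.3 kg: a square case 60 x 60 mm, 36 mm high on small feet, dial in its front (-x side); on top a grey collar 38 mm across, 2 mm high, and the cap in its middle. Origin: centre of the underside, z up. All four timers are alike but for the colour of cap and dial hand.
- green_cap_top (a point): centre of the flat top of the green round cap (30 mm across), on the timer's middle: 56 mm above the worktop when the cap is up, 46 mm when it is down; it moves with the cap
- green_cap (a joint): how far the cap is pushed down, m: 0 up (timer stopped), 0.010 fully down against its stop (timer running). It slides straight down against a steady drag of about 3 N plus 0.4 N for each 10 mm/s, has no return spring, and stays where it is left. This one is up at the start, at most 1 mm down.
- yellow_timer: loose white bench timer with the yellow start cap, about 0.3 kg: a square case 60 x 60 mm, 36 mm high on small feet, dial in its front (-x side); on top a grey collar 38 mm across, 2 mm high, and the cap in its middle. Origin: centre of the underside, z up. All four timers are alike but for the colour of cap and dial hand.
- yellow_cap_top (a point): centre of the flat top of the yellow round cap (30 mm across), on the timer's middle: 56 mm above the worktop when the cap is up, 46 mm when it is down; it moves with the cap
- yellow_cap (a joint): how far the cap is pushed down, m: 0 up (timer stopped), 0.010 fully down against its stop (timer running). It slides straight down against a steady drag of about 3 N plus 0.4 N for each 10 mm/s, has no return spring, and stays where it is left. This one is up at the start, at most 1 mm down.
- blue_timer: loose white bench timer with the blue start cap, about 0.3 kg: a square case 60 x 60 mm, 36 mm high on small feet, dial in its front (-x side); on top a grey collar 38 mm across, 2 mm high, and the cap in its middle. Origin: centre of the underside, z up. All four timers are alike but for the colour of cap and dial hand.
- blue_cap_top (a point): centre of the flat top of the blue round cap (30 mm across), on the timer's middle: 56 mm above the worktop when the cap is up, 46 mm when it is down; it moves with the cap
- blue_cap (a joint): how far the cap is pushed down, m: 0 up (timer stopped), 0.010 fully down against its stop (timer running). It slides straight down against a steady drag of about 3 N plus 0.4 N for each 10 mm/s, has no return spring, and stays where it is left. This one is up at the start, at most 1 mm down.
- red_timer: loose white bench timer with the red start cap, about 0.3 kg: a square case 60 x 60 mm, 36 mm high on small feet, dial in its front (-x side); on top a grey collar 38 mm across, 2 mm high, and the cap in its middle. Origin: centre of the underside, z up. All four timers are alike but for the colour of cap and dial hand.
- red_cap_top (a point): centre of the flat top of the red round cap (30 mm across), on the timer's middle: 56 mm above the worktop when the cap is up, 46 mm when it is down; it moves with the cap
- red_cap (a joint): how far the cap is pushed down, m: 0 up (timer stopped), 0.010 fully down against its stop (timer running). It slides straight down against a steady drag of about 3 N plus 0.4 N for each 10 mm/s, has no return spring, and stays where it is left. This one is down at the start (running).
- vial_blue: clear glass vial with a blue band, 23 mm across, 54 mm high, 28 g, standing loose behind the timers. Origin: centre of its underside, z up.
- vial_green: clear glass vial with a green band, 23 mm across, 54 mm high, 28 g, standing loose behind the timers. Origin: centre of its underside, z up.
- vial_orange: brown glass vial with an orange band, 23 mm across, 54 mm high, 28 g, standing loose behind the timers. Origin: centre of its underside, z up.
- gauze_roll: white roll of gauze standing on end, 51 mm across, 61 mm high, 40 g, loose to the right of the timers. Origin: centre of its underside, z up. Beyond the listed things, a big fixed white analyser, 0.42 m high, stands at the far left of the worktop (x above 0.57, y above 0.43): keep the arm clear of it when swinging in from the left.
Mind the look-alikes: they are no part of the job. Leave any orange or purple look-alike of the green_timer alone.

How it is judged:
By the outcome, as a careful person would: the job done as asked, in the order asked, and still so for the second after the job is handed in, with the robot touching nothing.
It also fails if it takes over 38 s, if anything falls off the work surface, if the arm or the gripper's body presses on something with over 40 N, if the wrist force passes 120 N, or if a joint passes its speed limit or range.

## Working session

There is one attempt and no reset: what is moved stays moved. The work goes in short steps, Python scripts to look and compute and a shell command to move; the robot and the scene stay as the last step left them, time stands still between calls to the robot, and variables do not carry over. Pictures are saved under pics/ and viewed, and the job is handed in when it is done.

```bash
mkdir -p pics
python3 - <<'E'
from station import arm,cams
import cv2,numpy as np
o=arm.get_obs();print({k:np.round(v,3) for k,v in o.items()})
for n in("top","scene"):
    d=cams.read_camera(n);cv2.imwrite(f"pics/{n}0.png",d["image"][...,::-1]);np.savez(f"{n}0.npz",**d)
    print(n,d["intrinsics"],np.round(d["extrinsics"],3))
E
```

```text
{'time': np.float64(0.0), 'joint_pos': array([-0.835,  0.359,  0.011, -0.   , -1.224, -0.288]), 'dq': array([-0.001,  0.001,  0.001, -0.   , -0.   ,  0.   ]), 'tau': array([-1.0000e-03, -5.8272e+01,  2.9304e+01,  6.9970e+00,  7.0000e-03,
       -0.0000e+00]), 'position': array([ 0.292, -0.608,  0.226]), 'tcp_rot': array([-1.672e+00, -2.658e+00, -1.000e-03]), 'contact_force': array([-0.633,  0.348, -0.396]), 'wrist_torque': array([ 0.011, -0.019,  0.053]), 'width': np.float64(0.088)}
top [[419.26935141   0.         280.61136375]
 [  0.         419.26935141 207.87784749]
 [  0.           0.           1.        ]] [[-0.012 -0.998  0.057  0.477]
 [-1.     0.013  0.007 -0.048]
 [-0.008 -0.057 -0.998  1.147]
 [ 0.     0.     0.     1.   ]]
scene [[496.35965392   0.         285.3893075 ]
 [  0.         496.35965392 203.73224252]
 [  0.           0.           1.        ]] [[-0.609 -0.349  0.712 -0.257]
 [-0.793  0.248 -0.557  0.61 ]
 [ 0.018 -0.903 -0.428  0.552]
 [ 0.     0.     0.     1.   ]]
```

View pics/top0.png

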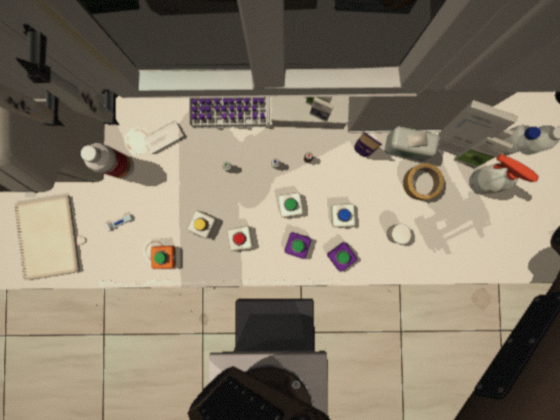

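View pics/scene0.png

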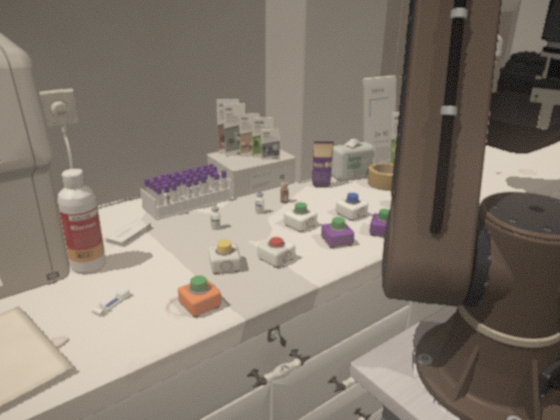

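The top view shows the white timers: green cap at (291,205), yellow (201,225), red (240,239) and blue (344,215). The look-alikes are orange at (162,258) and purple at (298,245) and (342,257). Next I measure them.

```bash
cat > h.py <<'E'
import numpy as np,cv2
def pos(d,uv,z):
    K,E=d["intrinsics"],d["extrinsics"]
    r=E[:3,:3]@np.linalg.inv(K)@[uv[0],uv[1],1]; t=E[:3,3]
    return t+r*(z-t[2])/r[2]
def blob(d,uv,rad,h0,h1,s=90,v=50):
    hsv=cv2.cvtColor(d["image"],cv2.COLOR_RGB2HSV)
    m=((hsv[...,0]>=h0)&(hsv[...,0]<=h1)&(hsv[...,1]>s)&(hsv[...,2]>v))
    V,U=np.nonzero(m); k=np.hypot(U-uv[0],V-uv[1])<rad
    return np.array([U[k].mean(),V[k].mean()]),k.sum(),(U[k].min(),U[k].max(),V[k].min(),V[k].max())
def dpos(d,u,v):
    u,v=int(round(u)),int(round(v)); z=np.median(d["depth"][v-2:v+3,u-2:u+3])
    return (d["extrinsics"]@np.r_[z*np.linalg.inv(d["intrinsics"])@[u,v,1],1])[:3]
E
python3 - <<'E'
from h import *
d=np.load("top0.npz");s=np.load("scene0.npz")
for n,uv,us,h in[("green",(291,205),(301,209),(40,90)),("yellow",(201,225),(224,246),(18,35)),("blue",(344,215),(352,198),(100,130)),("red",(240,239),(276,243),(0,10))]:
    for D,p in((d,uv),(s,us)):
        c,k,b=blob(D,p,14,*h); print(n,c.round(1),k,b,pos(D,c,.054).round(4),dpos(D,*c).round(4))
for n,p in(("vb",(277,163)),("vg",(227,166)),("vo",(308,157)),("gauze",(401,233)),("purple1",(298,245))): print(n,dpos(d,*p).round(3))
im=cv2.resize(d["image"][140:280,140:420,::-1],None,fx=2.8,fy=2.8,interpolation=cv2.INTER_CUBIC);cv2.imwrite("pics/crop.png",im)
E
```

```text
green [290.5 203.9] 96 (np.int64(285), np.int64(296), np.int64(199), np.int64(209)) [ 0.5495 -0.0662  0.054 ] [ 0.549  -0.0648  0.0563]h.py:10: RuntimeWarning: Mean of empty slice.
  return np.array([U[k].mean(),V[k].mean()]),k.sum(),(U[k].min(),U[k].max(),V[k].min(),V[k].max())
  ret = ret.dtype.type(ret / rcount)
Traceback (most recent call last):
  File "h.py", line 10, in blob
    return np.array([U[k].mean(),V[k].mean()]),k.sum(),(U[k].min(),U[k].max(),V[k].min(),V[k].max())
                                                        ~~~~~~~~^^
ValueError: zero-size array to reduction operation minimum which has no identity
```

Run:
```python
from h import *
d=np.load("top0.npz");s=np.load("scene0.npz");d=dict(d);s=dict(s)
for n,uv,us,h in[("green",(291,205),(301,209),(40,90)),("yellow",(201,225),(224,246),(18,35)),("blue",(344,215),(352,198),(100,130)),("red",(240,239),(276,243),(0,10))]:
    for D,p in((d,uv),(s,us)):
        try: c,k,b=blob(D,p,14,*h,s=70,v=30); print(n,c.round(1),k,pos(D,c,.054).round(4),dpos(D,*c).round(4))
        except Exception as e: print(n,D["image"][p[1],p[0]])
for n,p in(("vb",(277,163)),("vg",(227,166)),("vo",(308,157)),("gauze",(401,233)),("purple1",(298,245))): print(n,dpos(d,*p).round(3))
im=cv2.resize(d["image"][140:280,140:420,::-1],None,fx=2.8,fy=2.8,interpolation=cv2.INTER_CUBIC);cv2.imwrite("pics/crop.png",im)
```

```text
green [290.4 204. ] 105 [ 0.5492 -0.066   0.054 ] [ 0.549  -0.0648  0.0563]
green [299.9 206. ] 55 [ 0.5414 -0.0572  0.054 ] [ 0.5409 -0.057   0.0542]
yellow [199.8 224.1] 133 [0.4998 0.1711 0.054 ] [0.4999 0.1707 0.0535]
yellow [223.7 246.3] 187 [0.4857 0.1819 0.054 ] [0.4887 0.1794 0.0524]
blue [344.2 214.6] 108 [ 0.5197 -0.2056  0.054 ] [ 0.5186 -0.205   0.0552]
blue [351.7 196.3] 46 [ 0.5105 -0.1942  0.054 ] [ 0.5125 -0.1972  0.0533]
red [238.7 238.3] 122 [0.4616 0.0697 0.054 ] [0.4621 0.07   0.0452]
red [275.7 241.4] 115 [0.4412 0.087  0.054 ] [0.4539 0.0768 0.0458]
vb [ 0.659 -0.032  0.048]
vg [0.652 0.1   0.05 ]
vo [ 0.673 -0.114  0.051]
gauze [ 0.47  -0.351  0.059]
purple1 [ 0.442 -0.084  0.055]
```

View pics/crop.png

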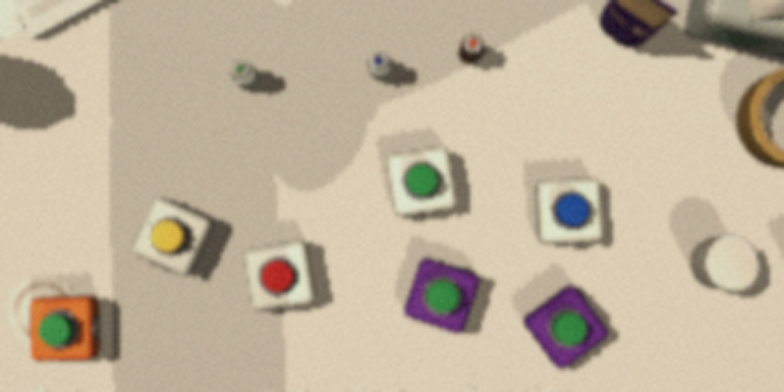

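```bash
cat >> h.py <<'E'
def delta(target):
    from station import arm
    from scipy.spatial.transform import Rotation as R
    o=arm.get_obs(); r=R.from_rotvec(o["tcp_rot"])
    print("t",o["time"],"pos",o["position"].round(4),"zaxis",r.as_matrix()[:,2].round(4),"xaxis",r.as_matrix()[:,0].round(3),"F",o["contact_force"].round(2),"w",round(float(o["width"]),4))
    print("tool shift (150mm units)",(r.inv().apply(np.array(target)-o["position"])/.15).round(4))
E
python3 -c "from h import *;delta([.549,-.0655,.15])"
```

```text
t 0.1 pos [ 0.2921 -0.6081  0.2257] zaxis [-8.0e-04  1.2e-03 -1.0e+00] xaxis [-0.433  0.901  0.001] F [0.3  0.91 0.33] w 0.0877
tool shift (150mm units) [2.5186 3.11   0.5081]
```

```bash
python3 -m handwheel '0.06 0.075 0 0 0 0 0;0.126 0.155 0 0 0 0 0;0.126 0.155 0 0 0 0 0;0.126 0.155 0 0 0 0 0;0.126 0.155 0 0 0 0 0;0.126 0.155 0 0 0 0 0;0.126 0.155 0 0 0 0 0;0.126 0.155 0 0 0 0 0;0.126 0.155 0 0 0 0 0;0.126 0.155 0 0 0 0 0;0.126 0.155 0 0 0 0 0;0.126 0.155 0 0 0 0 0;0.126 0.155 0 0 0 0 0;0.126 0.155 0 0 0 0 0;0.126 0.155 0 0 0 0 0;0.126 0.155 0 0 0 0 0;0.126 0.155 0 0 0 0 0;0.126 0.155 0 0 0 0 0;0.126 0.155 0 0 0 0 0;0.126 0.155 0 0 0 0 0' 20
python3 -c "from h import *;delta([.549,-.0655,.13])"
```

```text
time: 2.1
position: [0.5411, -0.0788, 0.2265]
tcp_rot: [-1.672, -2.659, -0.0]
contact_force: [0.7, -0.4, 0.4]
width: 0.0002
t 2.1 pos [ 0.5411 -0.0788  0.2265] zaxis [-1.e-04  2.e-04 -1.e+00] xaxis [-0.433  0.901  0.   ] F [ 0.67 -0.42  0.37] w 0.0002
tool shift (150mm units) [0.0567 0.086  0.6435]
```

```bash
python3 -m handwheel '0.057 0.086 0.1 0 0 0 0;0 0 0.15 0 0 0 0;0 0 0.15 0 0 0 0;0 0 0.15 0 0 0 0;0 0 0.1 0 0 0 0;0 0 0 0 0 0 0;0 0 0 0 0 0 0'
python3 - <<'E'
from h import *
from station import cams
delta([.549,-.0655,.062])
for n in("wrist","scene"):
    d=cams.read_camera(n);np.savez(n+"1.npz",**d);cv2.imwrite(f"pics/{n}1.png",d["image"][...,::-1])
E
```

```text
time: 2.8
position: [0.549, -0.067, 0.1294]
tcp_rot: [-1.672, -2.66, 0.001]
contact_force: [-0.0, -0.4, 1.2]
width: 0.0004
t 2.8 pos [ 0.549  -0.067   0.1294] zaxis [-3.e-04 -3.e-04 -1.e+00] xaxis [-0.433  0.901 -0.   ] F [-0.02 -0.41  1.21] w 0.0004
tool shift (150mm units) [0.0089 0.0043 0.4491]
```

View pics/wrist1.png

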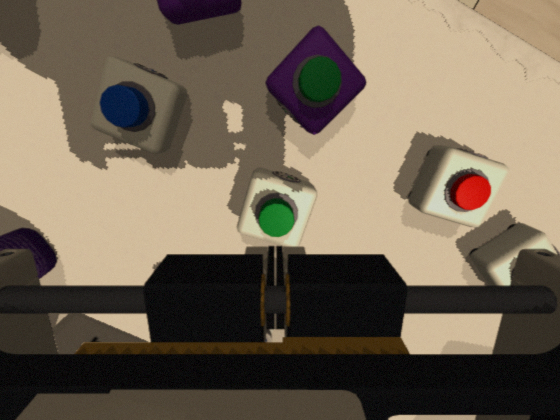

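View pics/scene1.png

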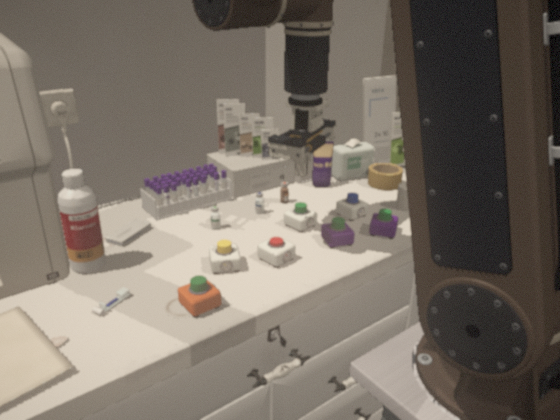

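The wrist view shows the white timer's green cap at (276,217), just ahead of the shut fingertips. I'll cross-check its position.

Run:
```python
from h import *
d=dict(np.load("wrist1.npz"))
c,k,b=blob(d,(276,217),28,40,90);print(c,k,b,pos(d,c,.055).round(4),dpos(d,*c).round(4))
delta([.549,-.0655,.060])
```

```text
[276.12746114 219.38134715] 965 (np.int64(258), np.int64(294), np.int64(199), np.int64(236)) [ 0.5488 -0.065   0.055 ] [ 0.5484 -0.0653  0.0553]
t 2.9 pos [ 0.5497 -0.067   0.1302] zaxis [ 1.6e-03  2.0e-04 -1.0e+00] xaxis [-0.433  0.901 -0.001] F [-0.63  0.28 -0.36] w 0.0004
tool shift (150mm units) [ 0.0111 -0.0007  0.4679]
```

```bash
python3 -m handwheel '0.01 0.003 0.1 0 0 0 0;0 0 0.15 0 0 0 0;0 0 0.13 0 0 0 0;0 0 0.06 0 0 0 0;0 0 0.015 0 0 0 0;0 0 0 0 0 0 0'
python3 -m handwheel '0 0 0.013 0 0 0 0;0 0 0.013 0 0 0 0;0 0 0.013 0 0 0 0;0 0 0.013 0 0 0 0'
```

```text
time: 3.5
position: [0.5494, -0.0656, 0.0615]
tcp_rot: [1.672, 2.659, 0.001]
contact_force: [-0.2, -0.7, 0.5]
width: 0.0003
time: 3.9
position: [0.5493, -0.0656, 0.0535]
tcp_rot: [1.672, 2.659, 0.001]
contact_force: [-0.8, 0.3, 3.9]
width: 0.0002
```

Contact gives about 3.9 N, as expected for the drag. I continue gently to the stop.

```bash
python3 -m handwheel '0 0 0.01 0 0 0 0;0 0 0.01 0 0 0 0;0 0 0.01 0 0 0 0;0 0 0.01 0 0 0 0'
python3 -m handwheel '0 0 0.007 0 0 0 0;0 0 0 0 0 0 0'
```

```text
time: 4.3
position: [0.5493, -0.0656, 0.0471]
tcp_rot: [1.672, 2.659, 0.001]
contact_force: [0.9, -0.3, 3.6]
width: 0.0004
time: 4.5
position: [0.5493, -0.0656, 0.0463]
tcp_rot: [1.672, 2.659, 0.001]
contact_force: [0.4, -0.1, 5.1]
width: 0.0008
```

```bash
python3 -m handwheel '0 0 0.006 0 0 0 0;0 0 0 0 0 0 0'
```

```text
time: 4.7
position: [0.5493, -0.0656, 0.0461]
tcp_rot: [1.672, 2.659, 0.001]
contact_force: [-2.8, 2.3, 13.9]
width: 0.0007
```

Force rose to 13.9 N with no further travel, so the cap is on its stop. Now straight up and on to yellow.

```bash
python3 -m handwheel '0 0 -0.02 0 0 0 0;0 0 -0.1 0 0 0 0;0 0 -0.2 0 0 0 0;0 0 -0.2 0 0 0 0;0 0 -0.1 0 0 0 0;0 0 0 0 0 0 0'
python3 - <<'E'
from h import *
from station import cams
delta([.500,.1708,.13])
d=cams.read_camera("wrist");cv2.imwrite("pics/wrist2.png",d["image"][...,::-1])
c,k,b=blob(d,(276,217),28,40,90);print(c,k,pos(d,c,.045).round(4),dpos(d,*c).round(4))
E
```

```text
time: 5.3
position: [0.5498, -0.0656, 0.1401]
tcp_rot: [1.671, 2.657, 0.003]
contact_force: [-0.6, 0.1, -0.1]
width: 0.0005
t 5.3 pos [ 0.5498 -0.0656  0.1401] zaxis [ 3.1e-03  6.0e-04 -1.0e+00] xaxis [-0.433  0.901 -0.001] F [-0.65  0.1  -0.15] w 0.0005
tool shift (150mm units) [1.564  0.3831 0.0669]
[275.09294118 209.58352941] 850 [ 0.5485 -0.065   0.045 ] [ 0.5487 -0.065   0.0458]
```

View pics/wrist2.png

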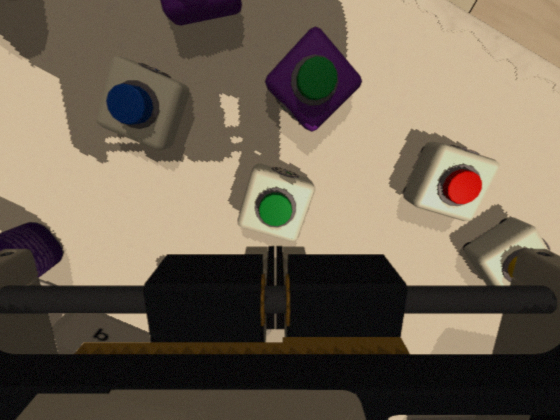

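The green cap at (275,210) now sits at 45.8 mm, which is down, and the timer hasn't moved. On to yellow.

```bash
python3 -m handwheel '0.06 0.015 0 0 0 0 0;0.13 0.032 0 0 0 0 0;0.13 0.032 0 0 0 0 0;0.13 0.032 0 0 0 0 0;0.13 0.032 0 0 0 0 0;0.13 0.032 0 0 0 0 0;0.13 0.032 0 0 0 0 0;0.13 0.032 0 0 0 0 0;0.13 0.032 0 0 0 0 0;0.13 0.032 0 0 0 0 0;0.13 0.032 0 0 0 0 0;0.13 0.032 0 0 0 0 0;0.07 0.016 0.06 0 0 0 0;0 0 0 0 0 0 0;0 0 0 0 0 0 0'
python3 - <<'E'
from h import *
from station import cams
d=cams.read_camera("wrist");cv2.imwrite("pics/wrist3.png",d["image"][...,::-1])
c,k,b=blob(d,(276,215),28,18,35,s=120);print(c,k,b,pos(d,c,.055).round(4),dpos(d,*c).round(4))
delta([.500,.1708,.06])
E
```

```text
time: 6.85
position: [0.4985, 0.1697, 0.1278]
tcp_rot: [-1.672, -2.659, 0.004]
contact_force: [0.2, 0.3, -0.2]
width: 0.0001
[277.56634866 219.31222897] 1153 (np.int64(259), np.int64(296), np.int64(200), np.int64(239)) [0.4971 0.1724 0.055 ] [0.4967 0.1726 0.0551]
t 6.9 pos [0.4989 0.1696 0.1283] zaxis [-0.0013 -0.0011 -1.    ] xaxis [-0.433  0.901 -0.   ] F [-0.24 -0.42 -0.1 ] w 0.0005
tool shift (150mm units) [0.0043 0.0109 0.455 ]
```

View pics/wrist3.png

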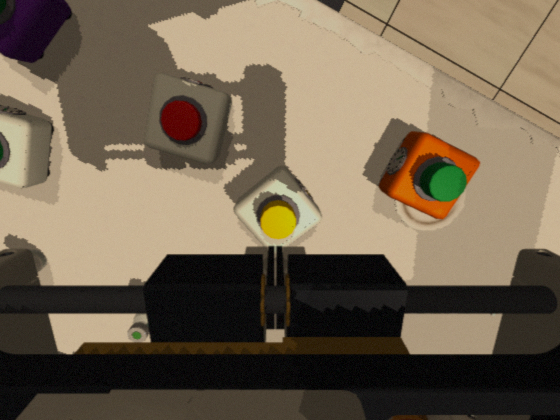

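The wrist view shows the yellow cap at (278,219) on a white case. I aim for the mean of both camera estimates, (0.4985, 0.1716).

```bash
python3 -m handwheel '0.01 0.004 0.1 0 0 0 0;0 0 0.15 0 0 0 0;0 0 0.12 0 0 0 0;0 0 0.06 0 0 0 0;0 0 0.013 0 0 0 0;0 0 0 0 0 0 0'
python3 -m handwheel '0 0 0.013 0 0 0 0;0 0 0.013 0 0 0 0;0 0 0.013 0 0 0 0;0 0 0.013 0 0 0 0'
```

```text
time: 7.5
position: [0.4995, 0.1715, 0.0628]
tcp_rot: [1.673, 2.659, -0.0]
contact_force: [-0.5, -0.4, 0.8]
width: 0.0004
time: 7.9
position: [0.4994, 0.1719, 0.055]
tcp_rot: [1.672, 2.659, 0.001]
contact_force: [-1.5, -1.1, 3.6]
width: 0.0002
```

```bash
python3 -m handwheel '0 0 0.01 0 0 0 0;0 0 0.01 0 0 0 0;0 0 0.01 0 0 0 0;0 0 0.01 0 0 0 0;0 0 0.008 0 0 0 0;0 0 0 0 0 0 0'
python3 -m handwheel '0 0 0.006 0 0 0 0;0 0 0.003 0 0 0 0;0 0 0 0 0 0 0'
```

```text
time: 8.5
position: [0.4993, 0.1718, 0.0474]
tcp_rot: [1.673, 2.659, 0.0]
contact_force: [0.7, 0.5, 0.7]
width: 0.0006
time: 8.8
position: [0.4993, 0.1718, 0.0463]
tcp_rot: [1.673, 2.659, 0.0]
contact_force: [0.5, 1.0, 2.3]
width: 0.0003
```

```bash
python3 -m handwheel '0 0 0.006 0 0 0 0;0 0 0 0 0 0 0'
```

```text
time: 9.0
position: [0.4994, 0.1719, 0.0461]
tcp_rot: [1.672, 2.659, 0.001]
contact_force: [-3.2, -0.7, 11.8]
width: 0.0006
```

On its stop (11.8 N, no further travel). I retract high and check.

```bash
python3 -m handwheel '0 0 -0.02 0 0 0 0;0 0 -0.1 0 0 0 0;0 0 -0.2 0 0 0 0;0 0 -0.2 0 0 0 0;0 0 -0.1 0 0 0 0;0 0 0 0 0 0 0'
python3 - <<'E'
from h import *
from station import cams
d=cams.read_camera("wrist");cv2.imwrite("pics/wrist4.png",d["image"][...,::-1])
c,k,b=blob(d,(276,212),28,18,35,s=120);print(c,k,pos(d,c,.045).round(4),dpos(d,*c).round(4))
E
python3 -m handwheel '0 0 -0.1 0 0 0 0;0 0 -0.2 0 0 0 0;0 0 -0.2 0 0 0 0;0 0 -0.2 0 0 0 0;0 0 -0.2 0 0 0 0;0 0 -0.1 0 0 0 0;0 0 0 0 0 0 0;0 0 0 0 0 0 0'
python3 - <<'E'
from h import *
from station import cams
for n in("top","scene","wrist"):
    d=cams.read_camera(n);cv2.imwrite(f"pics/{n}5.png",d["image"][...,::-1]);np.savez(n+"5.npz",**d)
d0=np.load("scene0.npz");d=np.load("scene5.npz")
for n,p in(("green",(300,207)),("yellow",(224,243)),("blue",(352,197)),("red",(276,241))): print(n,dpos(d0,*p).round(4),dpos(d,*p).round(4))
cv2.imwrite("pics/s5c.png",cv2.resize(np.vstack([x["image"][170:290,170:430,::-1] for x in (d0,d)]),None,fx=2.4,fy=2.4))
E
```

```text
time: 9.6
position: [0.5002, 0.1723, 0.1405]
tcp_rot: [1.672, 2.658, 0.005]
contact_force: [0.1, 0.1, 0.5]
width: 0.0006
[275.41334769 208.78040904] 929 [0.4983 0.1731 0.045 ] [0.4985 0.1727 0.0455]
time: 10.45
position: [0.4986, 0.1716, 0.2868]
tcp_rot: [-1.672, -2.658, 0.002]
contact_force: [0.2, 0.0, -0.5]
width: 0.0003
green [ 0.5393 -0.0557  0.0526] [ 0.5512 -0.0657  0.0451]
yellow [0.496  0.1749 0.0543] [0.5107 0.1664 0.0446]
blue [ 0.5112 -0.1961  0.0515] [ 0.5109 -0.1958  0.0516]
red [0.4539 0.0768 0.0458] [0.4535 0.0771 0.046 ]
```

View pics/s5c.png

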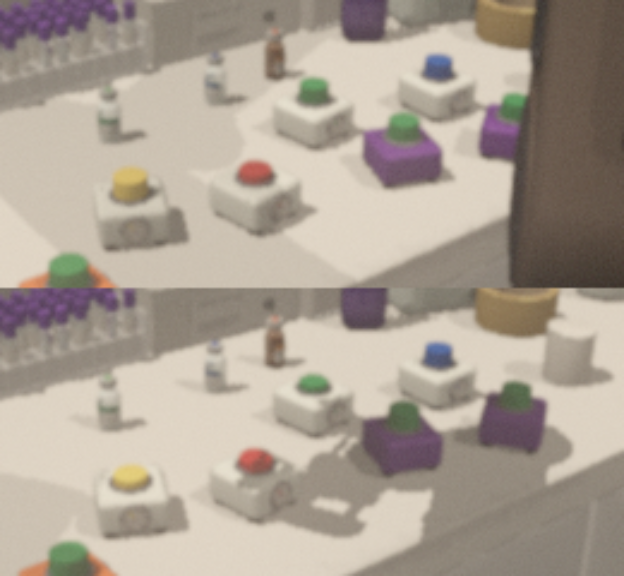

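View pics/wrist5.png

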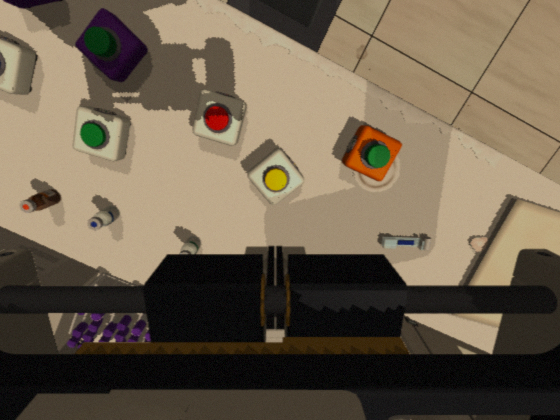

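The before and after views agree. The green cap (wrist view 92,135) and yellow cap (275,180) are down. Blue is still up, red is still down, and the timers, vials and gauze stand where they were. The hand is at z = 0.287 and touching nothing, so I hand in.

```bash
python3 -c "from station import finish_job;print(finish_job())"
```

```text
the job is handed in; nothing more can be done
None
```

I started the green timer and then the yellow one, pressing each cap straight down with the shut fingertips until it met its stop. I then drew the hand up to z = 0.287 m and handed the job in at about 10.6 s.

- **Caps:** with the hand lifted, the wrist camera read the green cap at 45.8 mm and the yellow at 45.5 mm, against 46 mm for fully down. The last force reading was 13.9 N on green and 11.8 N on yellow, with no further travel.
- **Everything else:** the before and after views show the blue cap still up, the red cap still down, and the timers and vials in place. The gauze roll stands upright, but I did not re-measure it, because the arm hid it in the first scene picture.
- **Disagreements:** the top and wrist cameras differed by about 3 mm on the yellow cap's position, so I aimed at the mean. The first scene-camera readings were about 10–20 mm off because they caught the cap sides, so I did not use them for aiming.

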